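# Rock-test two plaster batts and stack the sound one

### The arm

A 6-joint arm with a two-finger parallel gripper is mounted at the origin on the work surface. World frame = base frame: x ahead of the robot, y to its left, z up, the work surface at z = 0. Lengths are in m, angles in degrees, forces in N, time in s.
With the tool pointing down it reaches from about 0.35 to 0.875 m from the base axis. Payload 4.2 kg.
Tool frame: the origin (TCP) lies midway between the tips of the shut fingers; the grasp point (between the pads) lies r.pinch_z behind it (r.pinch_z is the distance from the TCP to the grasp point, in m); z points along the fingers, y is the direction in which the jaws open and shut (so a half turn about z gives the same grasp; the last joint's range is limited). The gripper opens to 87 mm and grips with 3 to 60 N. Pads are 19 mm wide; open, the fingers measure 117 mm over their backs; the gripper's body (75 mm by 190 mm) begins 51 mm behind the grasp point.
Start: joints at [-56.975, 22.042, 0.453, 0, -68.411, -14.817], TCP at [0.195, -0.594, 0.223] pointing down, gripper open.
Joint ranges: [-179.83, 179.83], [-69.29, 118.12], [-61.27, 80.66], [-181.25, 117.63], [-171.15, -9.14], [-177.46, 177.46]. Speed limits (degrees/s): [159.86, 159.86, 180, 180, 180, 180].

### API

Orientations are given as a 3x3 rotation matrix whose columns are the frame's x, y, z axes.
In Python, from station import r gives the robot as it stands. The module is installed in compiled form; this text tells all that it offers.
- The arm moves only by the tool play_rows, never from a script. Its argument "deltas" is a list of rows, each a list of 7 numbers: the shift along the tool's x, y, z in units of 25 mm (1.0 is 25 mm), then the turn, a rotation vector about the tool's x, y, z in units of 5 degrees (1.0 is 5 degrees), then the finger opening in mm, from 0 to 87. In form: [[tx, ty, tz, wx, wy, wz, fingers], ...]. A call has 1 to 12 rows; each row is the pose to reach, as a shift and turn from the pose commanded when the call began, along the tool's axes at that moment; what a row does not reach only later rows make up. A row lasts 1/10 s, in which the tool goes at most 50 mm and 8.59 degrees, less where a joint would pass 70% of its speed; a pose out of reach is approached as far as the arm can. A call with a gripper value outside its range is refused whole. The fingers move at their own pace and stop on an object; the grip force is fixed at half the most. Time passes only in rows, so rows that repeat a pose let the fingers close. It gives the time, the measured TCP pose, the force and the opening at its end, in the units of the state.
- r.sense(): the state, without advancing time (a new reading comes with each control period).
- r.capture(name): name is "scene" or "top" or "wrist"; returns a dict with "pixels" (400x640x3 uint8, red, green, blue), "camera_matrix" (3x3 intrinsics, pixels), "R" (3x3) and "t" (3): a world point X has camera coordinates R X + t; the wrist camera has in their place "T_tool_cam" (4x4, takes a point from camera to tool coordinates, whose origin is the TCP and whose axes are the flange's). Camera axes: x right, y down, z forward; pixel columns grow to the right and rows downward; lengths in m; the calibration is good to about 2 mm. A picture is of the moment at which its call begins: read the wrist's pose just before it. There is no depth.
- r.finish_job(): hands the job in, once; it reports no verdict.
Trained networks look in the newest picture that a camera, given by its name, has taken for a name from the list of things; names that differ only in an ending like _2 or _b are one class to them, and where a whole thing is asked for, a point or a joint stands for the part that bears it (a point fixed in the world has none). Each returns a list of dicts, best first, with "score" (0 to 1); they miss things now and then, are a little off and sometimes report something else, mostly with a low value. They report only what shows in the picture. A call takes as long as a camera call. They do not tell look-alikes from the thing itself.
- r.spot_in(camera, target): "centre" ([x, y, z] in m, in world coordinates, good to about 4 mm: the middle of the surface that is visible of it).
- r.cut_out(camera, target): "region" (400x640 bool, what is visible of it).
The state is a dict: "time_s": time; "joints": joint angles; "joint_velocities": joint speeds; "effort": joint torques, N m; "tcp_pos": TCP position; "ee_rot": TCP orientation; "wrist_force": force on the tool from outside, world axes, zero at the start; "moment": the same for the moment, N m; "gripper_width": opening from 0.0 (shut) to 1.0 (fully open).
Only numpy, scipy, OpenCV 4.12 (cv2) and the standard library are available. Lean on these libraries where they do the work, as an engineer would, in place of code of your own. Each camera call takes 0.05 s, during which the arm holds its last target.

### The job

One of the two loose plaster batts has a flat top, the other has a slight crown in the middle. Lay the straightedge lengthwise and centred on top of either one and press down on its ends, first the rounded end with the hole and then the square end, to find out whether it rocks. Then put the straightedge back on its wooden rest, grip rib up, stack the flat batt squarely on the pile, and leave the crowned batt where it lies; do not disturb the other things on the bench.

Things in the scene. Friction and masses are not known exactly. Their poses are not given: they have to be found in the camera images.
- batt_a: loose plaster batt (slab) on the bench, 200 mm long (x), 56 wide (y), 0.25 kg; origin: centre of the flat underside. Upright long sides 16 mm high. Top either flat at 16 mm all over, or crowned: rising evenly from 16 mm at both short ends to a ridge of 21 mm across the middle. One batt of the two is crowned, the other flat; not told which
- batt_b: loose plaster batt (slab) on the bench, 200 mm long (x), 56 wide (y), 0.25 kg; origin: centre of the flat underside. Upright long sides 16 mm high. Top either flat at 16 mm all over, or crowned: rising evenly from 16 mm at both short ends to a ridge of 21 mm across the middle. One batt of the two is crowned, the other flat; not told which
- straightedge: aluminium straightedge, a bar 180 mm long (x), 22 wide, 6 thick, 0.13 kg, flat on its rest; origin: centre of its underside. A grey grip rib stands on its middle: 60 mm long (x), 14 wide (y), from 6 to 32 mm above the underside. Its +x end is rounded with a dark hole, its -x end square
- hole_end (a point): point on the straightedge's top face at the rounded end with the hole, 79 mm from its middle, 6 mm above its underside. On the crowned batt the straightedge, let go, tips 0.05 rad about the ridge to its heavier side (if balanced, it may stay between); under almost no force the raised end goes down about 8 mm when pressed. On the flat batt it stays level
- square_end (a point): point on the straightedge's top face near the square end, 79 mm from its middle, 6 mm above its underside
- rest_top (a point): fixed wooden rest of the straightedge: a foot 170 mm long (x), 50 wide (y), with two 30 x 50 mm blocks centred 60 mm either side of the middle, flat tops without lips. The point is midway between the block tops, at their height, 20 mm above the bench; x along the rest. The straightedge starts on it, lengthwise
- pile_top (a point): fixed pile of two batts of the same 200 x 56 mm outline, neatly stacked on a thin plywood ware board (226 x 80 mm); the point is the centre of the upper batt's flat top, 40 mm above the bench; x along the batts' length, z up
- jug: bystander: grey jug, up to 116 mm across, 210 mm tall, beyond the batts; origin at the centre of its base
- brush_jar: bystander: glass jar 72 mm across and 110 mm tall with brushes standing in it up to 200 mm; origin at the centre of its base
- tub: bystander: lidded clear tub, 96 mm across, 63 mm tall; origin at the centre of its base
- loop_tool: bystander: clay loop tool lying near the robot, about 200 mm long (its x, from -85 to +117 mm), 24 mm wide, 10 mm thick; origin on its underside, near the middle
Mind the look-alikes: they are no part of the job. What is shaped like the part that bears pile_top but grey is not meant.

How it is judged (in metres and radians):
On the way, in this order (a step that is already met when the one before it is completed fails the run):
1. the straightedge lies lengthwise and centred (within 30 mm and 0.2 rad) on one of the loose batts and its rounded end with the hole is pressed down (over 2 N, at least 45 mm from its middle) (((contact force between straightedge and batt_a above 1 N and angle between the x axis of straightedge and the x axis of batt_a, either way round below 0.2 rad and horizontal distance between straightedge and batt_a below 0.03 m and angle between straightedge's own z axis and vertical below 0.15 rad) or (contact force between straightedge and batt_b above 1 N and angle between the x axis of straightedge and the x axis of batt_b, either way round below 0.2 rad and horizontal distance between straightedge and batt_b below 0.03 m and angle between straightedge's own z axis and vertical below 0.15 rad)) and contact force between the fingers and straightedge above 2 N and x of the grasp point in the frame of straightedge above 0.045 m), for 0.1 s.
2. the straightedge still lies so on a loose batt and its square end is pressed down (over 2 N, at least 45 mm from its middle) (((contact force between straightedge and batt_a above 1 N and angle between the x axis of straightedge and the x axis of batt_a, either way round below 0.2 rad and horizontal distance between straightedge and batt_a below 0.03 m and angle between straightedge's own z axis and vertical below 0.15 rad) or (contact force between straightedge and batt_b above 1 N and angle between the x axis of straightedge and the x axis of batt_b, either way round below 0.2 rad and horizontal distance between straightedge and batt_b below 0.03 m and angle between straightedge's own z axis and vertical below 0.15 rad)) and contact force between the fingers and straightedge above 2 N and x of the grasp point in the frame of straightedge below -0.045 m), for 0.1 s.
At the end, for the whole second after the job is handed in: The flat batt lies on the pile, within 8 mm and 0.07 rad of the batts below, level and at rest; the straightedge lies on its rest, rib up, within 25 mm of its middle and 0.2 rad of its direction, at rest; the crowned batt lies flat on the bench within 40 mm of where it began (horizontal distance between batt_a and pile_top below 0.008 m and distance between batt_a and pile_top below 0.009 m and angle between the x axis of batt_a and the x axis of pile_top, either way round below 0.07 rad and angle between each of batt_a, batt_b's own z axis and vertical below 0.03 rad and linear speed of each of batt_a, straightedge, batt_b below 0.01 m/s and horizontal distance between straightedge and rest_top below 0.025 m and distance between straightedge and rest_top below 0.026 m and angle between the x axis of straightedge and the x axis of rest_top, either way round below 0.2 rad and angle between straightedge's own z axis and vertical below 0.05 rad and z of straightedge in the frame of rest_top above -0.003 m and distance of batt_b from where it was at the start of the episode below 0.04 m); the robot touches nothing.
It fails at once if a bystander (jug, brush jar, tub, loop tool) is moved by more than 30 mm or tipped by more than 0.3 rad (distance of any of jug, brush_jar, tub, loop_tool from where it was at the start of the episode above 0.03 m or angle between any of jug, brush_jar, tub, loop_tool's own z axis and vertical above 0.3 rad).
It also fails if it takes over 72 s, if anything falls off the work surface, if the arm or the gripper's body presses on something with over 40 N, if the wrist force passes 120 N, or if a joint passes its speed limit or range.

## Working session

There is one attempt and no reset: what is moved stays moved. The work goes in short steps, Python scripts to look and compute and a tool call to move; the robot and the scene stay as the last step left them, time stands still between calls to the robot, and variables do not carry over. Pictures are saved under pics/ and viewed, and the job is handed in when it is done.

Besides the shell and the picture viewer there is one more tool, called after "Emit:" in YAML: its name, and indented under it one key for each argument. play_rows: Moves the arm, as the interface text tells. Its arguments: {"type":"object","properties":{"deltas":{"type":"array","items":{"type":"array","items":{"type":"number"}}}},"required":["deltas"]}

```bash
mkdir -p pics; ls
cat > h.py <<'E'
import numpy as np, cv2
from station import r
def save(n,im): cv2.imwrite('pics/'+n+'.png',cv2.cvtColor(im,cv2.COLOR_RGB2BGR))
def proj(c,X):
    X=np.atleast_2d(X); p=(c['R']@X.T).T+np.array(c['t']); q=(c['camera_matrix']@p.T).T; return q[:,:2]/q[:,2:]
def unproj(c,uv,z):
    uv=np.atleast_2d(np.array(uv,float)); R=np.array(c['R']);t=np.array(c['t'])
    d=(R.T@np.linalg.inv(c['camera_matrix'])@np.c_[uv,np.ones(len(uv))].T).T; o=-R.T@t
    return o+d*((z-o[2])/d[:,2])[:,None]
def wristcam(c,s):
    T=np.eye(4);T[:3,:3]=np.array(s['ee_rot']);T[:3,3]=s['tcp_pos']; M=np.linalg.inv(T@np.array(c['T_tool_cam']))
    c=dict(c);c['R']=M[:3,:3];c['t']=M[:3,3];return c
E
python3 - <<'E'
from h import *
s=r.sense();print({k:np.round(v,3).tolist() for k,v in s.items()},r.pinch_z)
for n in('scene','top','wrist'):
    c=r.capture(n);save(n+'0',c['pixels'])
    for t in ('batt_a','straightedge','hole_end','square_end','rest_top','pile_top','jug','brush_jar','tub','loop_tool'):
        print(n,t,[(round(d['score'],2),np.round(d['centre'],3).tolist()) for d in r.spot_in(n,t)])
E
```

```text
pics
{'time_s': 0.0, 'joints': [-56.974, 22.091, 0.378, -0.03, -68.411, -14.816], 'joint_velocities': [0.02, 0.022, -0.014, 0.042, -0.14, 0.013], 'effort': [0.0, -39.066, 18.741, 4.22, 0.011, -0.0], 'tcp_pos': [0.195, -0.593, 0.221], 'ee_rot': [[-0.95, -0.312, -0.001], [-0.312, 0.95, 0.002], [0.0, 0.002, -1.0]], 'wrist_force': [0.304, -0.555, -0.543], 'moment': [0.005, 0.003, 0.019], 'gripper_width': 0.999} 0.0187
scene batt_a [(0.88, [0.509, -0.084, 0.015]), (0.58, [0.501, -0.263, 0.018])]
scene straightedge [(0.92, [0.545, 0.271, 0.029]), (0.53, [0.753, 0.206, 0.136])]
scene hole_end [(0.97, [0.542, 0.265, 0.027]), (0.69, [0.754, 0.21, 0.135])]
scene square_end [(0.77, [0.545, 0.27, 0.023])]
scene rest_top [(0.91, [0.544, 0.266, 0.004])]
scene pile_top [(0.74, [0.502, -0.262, 0.021]), (0.73, [0.246, -0.293, 0.034]), (0.71, [0.755, -0.011, 0.06]), (0.69, [0.543, 0.102, 0.038])]
scene jug [(0.94, [0.755, 0.209, 0.139])]
scene brush_jar [(0.75, [0.757, -0.157, 0.096])]
scene tub [(0.7, [0.754, -0.013, 0.064]), (0.54, [0.541, 0.264, 0.024])]
scene loop_tool [(0.92, [0.32, 0.214, 0.008])]
top batt_a [(0.8, [0.496, -0.099, 0.014]), (0.67, [0.494, -0.273, 0.016])]
top straightedge [(0.69, [0.524, 0.254, 0.026])]
top hole_end [(0.88, [0.526, 0.257, 0.025])]
top square_end [(0.6, [0.525, 0.257, 0.027])]
top rest_top [(0.59, [0.527, 0.248, 0.009])]
top pile_top [(0.93, [0.228, -0.31, 0.037]), (0.76, [0.514, 0.083, 0.04])]
top jug [(0.7, [0.716, 0.163, 0.147])]
top brush_jar [(0.87, [0.747, -0.171, 0.086])]
top tub [(0.57, [0.734, -0.024, 0.066]), (0.18, [0.495, -0.273, 0.016])]
top loop_tool [(0.6, [0.314, 0.216, 0.008])]
wrist batt_a [(0.81, [0.45, -0.309, 0.013])]
wrist straightedge []
wrist hole_end []
wrist square_end []
wrist rest_top []
wrist pile_top [(0.58, [0.144, -0.343, 0.023])]
wrist jug []
wrist brush_jar []
wrist tub []
wrist loop_tool []
```

View pics/scene0.png

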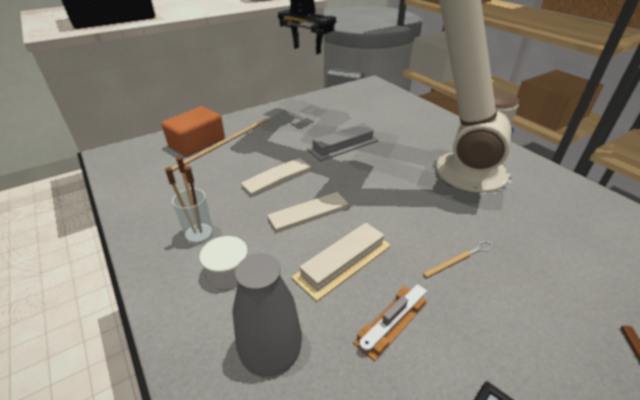

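View pics/top0.png

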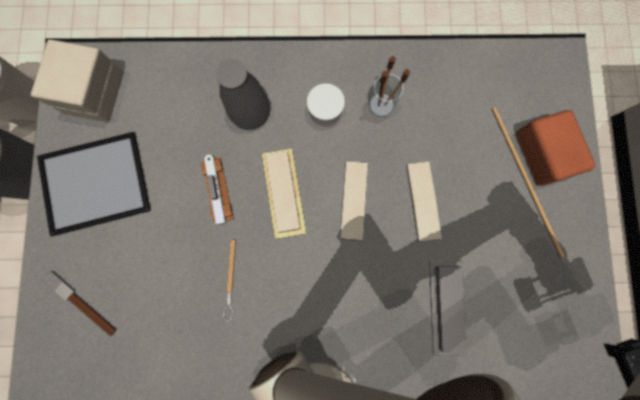

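View pics/wrist0.png

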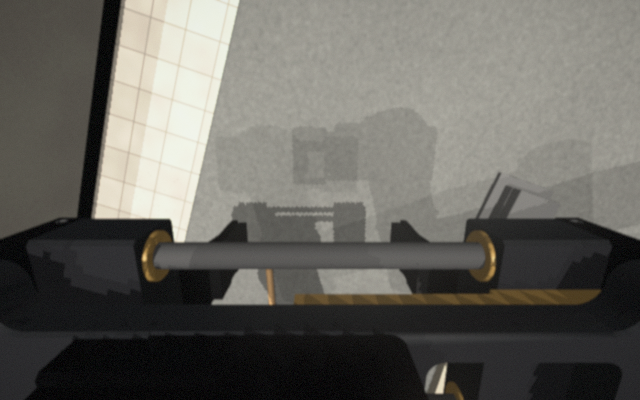

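Run:
```python
from h import *
s=r.sense()
for n in('top','scene'):
    c=r.capture(n); np.set_printoptions(precision=4,suppress=True)
    print(n,'campos',-np.array(c['R']).T@c['t'],c['camera_matrix'][0],c['camera_matrix'][1])
    print(' tcp proj',proj(c,s['tcp_pos']),' base',proj(c,[0,0,0]))
    im=c['pixels']
    for t,z in (('batt_a',.016),('pile_top',.04),('straightedge',.026),('rest_top',.02),('hole_end',.026),('square_end',.026)):
        for d in r.cut_out(n,t):
            m=d['region'].astype(np.uint8)
            cs=max(cv2.findContours(m,0,2)[0],key=cv2.contourArea)
            uv=cs[:,0]; X=unproj(c,uv,z)
            (cx,cy),(w,h),a=cv2.minAreaRect((X[:,:2]*1000).astype(np.float32))
            print(n,t,round(d['score'],2),m.sum(),'px',uv.mean(0),'c',cx,cy,'wh',w,h,a)
c=r.capture('top')
im=cv2.resize(c['pixels'][130:330,180:500],None,fx=2.5,fy=2.5,interpolation=cv2.INTER_CUBIC);save('topcrop',im)
c=r.capture('scene')
im=cv2.resize(c['pixels'][150:370,230:500],None,fx=2.7,fy=2.7,interpolation=cv2.INTER_CUBIC);save('scenecrop',im)
c=r.capture('scene')
im=cv2.resize(c['pixels'][0:160,230:500],None,fx=2.7,fy=2.7,interpolation=cv2.INTER_CUBIC);save('scenecrop2',im)
```

```text
top campos [ 0.361  -0.0075  0.9587] [373.1336   0.     318.8433] [  0.     373.1336 200.3566]
 tcp proj [[630.7826 339.159 ]]  base [[317.9757 404.7544]]
top batt_a 0.73 2728 px [282.9079 192.1184] c 516.2481689453125 84.26496887207031 wh 227.25186157226562 82.17311096191406 9.359273910522461
top batt_a 0.71 1694 px [351.1795 199.3846] c 495.73504638671875 -94.58104705810547 wh 56.32193374633789 200.24514770507812 84.95407104492188
top batt_a 0.7 1824 px [423.377  199.9672] c 491.76806640625 -272.4081115722656 wh 199.6016845703125 61.25347137451172 6.1318793296813965
top batt_a 0.4 1276 px [325.1833 105.5167] c 750.1536865234375 -23.643299102783203 wh 98.2512435913086 116.5541763305664 89.4360122680664
top pile_top 0.87 2713 px [282.5833 195.7262] c 511.7655944824219 82.994140625 wh 218.69461059570312 81.12593841552734 9.314233779907227
top pile_top 0.63 3059 px [450.1613 307.9032] c 232.08245849609375 -310.23583984375 wh 79.58832550048828 215.6815643310547 89.41119384765625
top straightedge 0.76 603 px [214.0182 189.9455] c 525.6486206054688 261.09423828125 wh 175.06307983398438 25
[... 1210 characters left out ...]
px [342.5946 256.0721] c 532.58544921875 105.67550659179688 wh 230.35472106933594 88.22151184082031 9.375582695007324
scene pile_top 0.84 1466 px [343.5795 142.5568] c 253.09327697753906 -289.4681396484375 wh 131.2115478515625 246.54391479492188 88.28556823730469
scene straightedge 0.66 1226 px [392.5094 315.3396] c 530.797607421875 260.00909423828125 wh 183.39434814453125 30.43987274169922 12.65413761138916
scene rest_top 0.69 1153 px [384.3429 325.7143] c 538.588623046875 263.2193603515625 wh 167.67294311523438 54.40799331665039 13.49144172668457
scene square_end 0.92 1159 px [390.6774 318.871 ] c 530.4940795898438 259.781005859375 wh 181.5701141357422 28.157150268554688 11.733427047729492
```

View pics/topcrop.png

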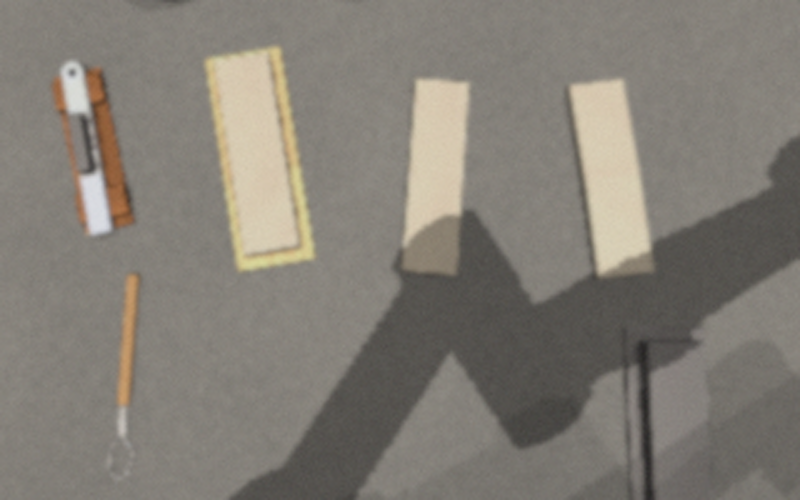

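View pics/scenecrop.png

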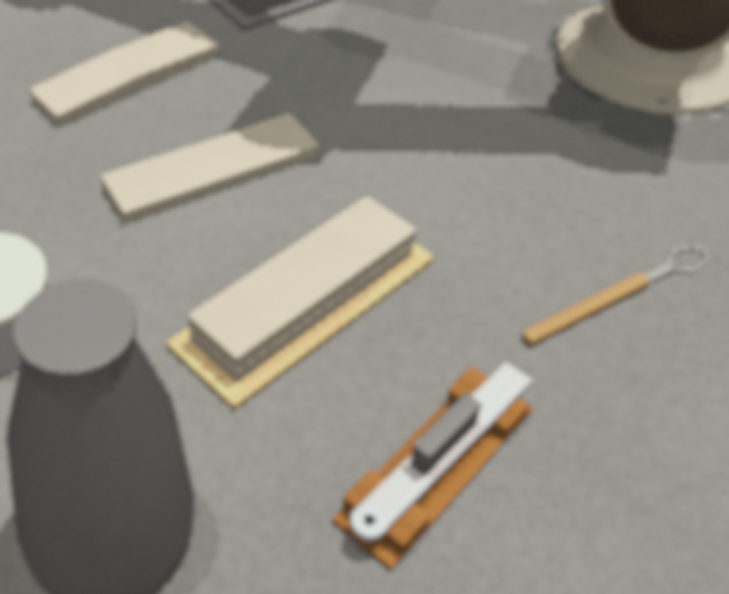

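View pics/scenecrop2.png

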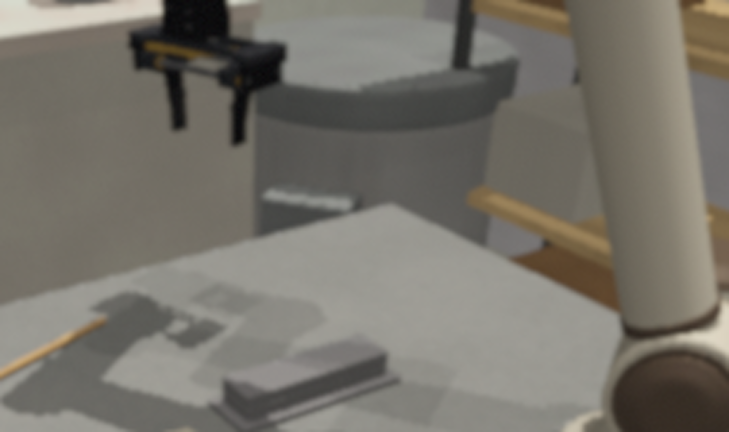

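```bash
cat >> h.py <<'E'
from scipy.optimize import least_squares
def box(L,W,z0,z1,crown=0):
    P=[[a*L/2,b*W/2,z] for a in(-1,1) for b in(-1,1) for z in(z0,z1)]
    P+=[[0,b*W/2,z1+crown] for b in(-1,1)]
    return np.array(P)
def place(P,q):
    c,s=np.cos(q[2]),np.sin(q[2]); return np.c_[P[:,0]*c-P[:,1]*s+q[0],P[:,0]*s+P[:,1]*c+q[1],P[:,2]]
def contour(m): return max(cv2.findContours(m.astype(np.uint8),0,cv2.CHAIN_APPROX_NONE)[0],key=cv2.contourArea)[:,0]
def fit(P,obs,q0,loss='soft_l1',shift=0.5):
    def f(q):
        o=[]
        for c,uv in obs:
            h=cv2.convexHull(proj(c,place(P,q)).astype(np.float32)*16)
            o+=[cv2.pointPolygonTest(h,(float(u*16),float(v*16)),True)/16-shift for u,v in uv]
        return np.array(o)
    s=least_squares(f,q0,x_scale=[.01,.01,.05],diff_step=1e-3,loss=loss,f_scale=1.0)
    return s.x,np.sqrt(np.mean(np.minimum(f(s.x)**2,9)))
E
python3 - <<'E'
from h import *
np.set_printoptions(precision=4,suppress=True)
C={};M={}
for n in('top','scene'):
    C[n]=r.capture(n)
    M[n]={t:r.cut_out(n,t) for t in('batt_a','pile_top','straightedge','rest_top')}
print(np.array(r.capture('wrist')['T_tool_cam']))
def near(n,t,uv):
    b=None
    for d in M[n][t]:
        c=contour(d['region']);e=np.linalg.norm(c.mean(0)-uv)
        if b is None or e<b[0]: b=(e,c)
    return b[1] if b is not None and b[0]<15 else None
for name,t,P,q0,uvs in (('near',"batt_a",None,[.5,-.095,-.09],((352,200),(307,211))),('far',"batt_a",None,[.495,-.27,.1],((424,201),(276,176))),
   ('board','pile_top',box(.226,.08,0,.008),[.51,.085,.16],((283,192),(343,257)))):
    for cr in((0,.005) if P is None else (0,)):
        Q=box(.2,.056,0,.016,cr) if P is None else P
        obs={n:(C[n],near(n,t,np.array(u))) for n,u in zip(('top','scene'),uvs)}
        obs={k:v for k,v in obs.items() if v[1] is not None}
        if t=='pile_top': Q=np.r_[box(.226,.08,0,.008),box(.2,.056,.008,.04)]
        for k in [list(obs)]+[[k] for k in obs]:
            print(name,cr,k,*fit(Q,[obs[i] for i in k],q0))
E
```

```text
[[-0.0002 -0.9688 -0.2477  0.0669]
 [ 1.     -0.0004  0.0007 -0.0002]
 [-0.0008 -0.2477  0.9688 -0.1624]
 [ 0.      0.      0.      1.    ]]
near 0 ['top', 'scene'] [ 0.4962 -0.095  -0.0913] 0.8058894932046098
near 0 ['top'] [ 0.496  -0.0951 -0.0895] 0.35734332063434143
near 0 ['scene'] [ 0.4967 -0.0944 -0.1032] 1.094236812171654
near 0.005 ['top', 'scene'] [ 0.4962 -0.0948 -0.0905] 1.0529273671784931
near 0.005 ['top'] [ 0.496  -0.0949 -0.0896] 0.36973194783819374
near 0.005 ['scene'] [ 0.4969 -0.0937 -0.1033] 1.4554048173884617
far 0 ['top', 'scene'] [ 0.4927 -0.2744  0.1065] 0.6418244662323869
far 0 ['top'] [ 0.4922 -0.2742  0.1025] 0.5120697780531391
far 0 ['scene'] [ 0.4945 -0.2757  0.1325] 0.6329680392093339
far 0.005 ['top', 'scene'] [ 0.4927 -0.2738  0.1063] 0.5821088916121165
far 0.005 ['top'] [ 0.4922 -0.2738  0.1021] 0.43683168532174704
far 0.005 ['scene'] [ 0.4945 -0.2741  0.1297] 0.6356054840363093
board 0 ['top', 'scene'] [0.5191 0.0866 0.1636] 0.6003173820954754
board 0 ['top'] [0.518  0.0866 0.1619] 0.45701338745864606
board 0 ['scene'] [0.5198 0.0864 0.1654] 0.6621459844865765
```

```bash
cat >> h.py <<'E'
from scipy.spatial.transform import Rotation as Ro
def plan(xyz,yaw):
    """yaw (deg) of object's long axis; tool x -> -(long axis), z down"""
    s=r.sense();R=np.array(s['ee_rot']);a=np.radians(yaw)
    x=np.array([-np.cos(a),-np.sin(a),0]);z=np.array([0,0,-1.]);T=np.c_[x,np.cross(z,x),z]
    d=R.T@(np.array(xyz)-s['tcp_pos'])/.025; w=np.degrees(Ro.from_matrix(R.T@T).as_rotvec())/5
    print('t=%.1f'%s['time_s'],'tcp',np.round(s['tcp_pos'],4),'F',np.round(s['wrist_force'],2),'g',round(s['gripper_width']*87,1),
      '\n delta',np.round(d,3),'w',np.round(w,3))
def off(xyz,yaw,along=0,across=0,up=0):
    a=np.radians(yaw);return [xyz[0]+along*np.cos(a)-across*np.sin(a),xyz[1]+along*np.sin(a)+across*np.cos(a),xyz[2]+up]
E
python3 - <<'E'
from h import *
c=r.capture('top')
p=unproj(c,[(208.8,154.8),(219.2,223.6)],.026);print(p,np.degrees(np.arctan2(*(p[0]-p[1])[[1,0]])),np.linalg.norm(p[0]-p[1]),p.mean(0))
c=r.capture('scene')
uv=np.array([(360,533),(521,371)])/2.7+[230,150]
p=unproj(c,uv,.026);print(p,np.degrees(np.arctan2(*(p[0]-p[1])[[1,0]])),np.linalg.norm(p[0]-p[1]),p.mean(0))
plan([.529,.261,.2],12)
E
```

```text
[[0.61424845 0.27544757 0.026     ]
 [0.43685723 0.24358522 0.026     ]] 10.182674042547706 0.18023000845946316 [0.52555284 0.25951639 0.026     ]
[[0.61732858 0.28204574 0.026     ]
 [0.44040054 0.2448972  0.026     ]] 11.857810303067902 0.1807859165778319 [0.52886456 0.26347147 0.026     ]
t=3.1 tcp [ 0.1953 -0.5937  0.2226] F [-0.81 -0.05 -0.4 ] g 87.0 
 delta [-23.361  28.305   0.901] w [-1.000e-03  0.000e+00  1.241e+00]
```

Emit:
play_rows:
  deltas:
    - [-1.5,1.8,0,0,0,0.2,87]
    - [-4,4.5,0.2,0,0,0.4,87]
    - [-6,7,0.4,0,0,0.6,87]
    - [-8,9.5,0.6,0,0,0.8,87]
    - [-10,12,0.6,0,0,1.0,87]
    - [-12,14.5,0.6,0,0,1.2,87]
    - [-14,17,0.6,0,0,1.3,87]
    - [-16,19,0.6,0,0,1.3,87]
    - [-18,21.5,0.6,0,0,1.3,87]
    - [-19.5,23.5,0.6,0,0,1.3,87]
    - [-21,25.5,0.6,0,0,1.3,87]
    - [-22.2,27,0.6,0,0,1.3,87]

```text
time_s: 4.35
tcp_pos: [0.4153, -0.0336, 0.2094]
ee_rot: [[-0.979, -0.204, 0.002], [-0.204, 0.979, 0.0], [-0.002, -0.0, -1.0]]
wrist_force: [1.0, -0.9, -0.1]
gripper_width: 1.001
```

Run:
```python
from h import *
plan([.527,.261,.15],11.5)
```

```text
t=4.3 tcp [ 0.4153 -0.0336  0.2094] F [ 0.96 -0.92 -0.1 ] g 87.1 
 delta [-6.769 10.628  2.388] w [-0.     0.02   0.049]
```

Emit:
play_rows:
  deltas:
    - [-1.2,1.8,0.2,0,0,0,87]
    - [-2.4,3.6,0.8,0,0,0,87]
    - [-3.6,5.4,1.4,0,0,0,87]
    - [-4.8,7.2,2,0,0,0,87]
    - [-5.8,9,2.4,0,0,0,87]
    - [-6.8,10.6,2.4,0,0,0,87]
    - [-6.8,10.6,2.4,0,0,0,87]
    - [-6.8,10.6,2.4,0,0,0,87]
    - [-6.8,10.6,2.4,0,0,0,87]
    - [-6.8,10.6,2.4,0,0,0,87]

```text
time_s: 5.35
tcp_pos: [0.5272, 0.2572, 0.149]
ee_rot: [[-0.979, -0.202, -0.0], [-0.202, 0.979, -0.0], [0.0, -0.0, -1.0]]
wrist_force: [-0.0, -0.4, -0.2]
gripper_width: 0.999
```

Run:
```python
from h import *
plan([.527,.261,.15],11.5)
s=r.sense();c=wristcam(r.capture('wrist'),s);save('w1',c['pixels'])
print(proj(c,[[.527,.261,.052],[.614,.2785,.026],[.44,.2435,.026]]))
```

```text
t=5.3 tcp [0.5272 0.2572 0.149 ] F [-0.04 -0.39 -0.24] g 86.9 
 delta [-0.023  0.149 -0.041] w [-0.002 -0.005  0.033]
[[322.39565296 197.02055344]
 [321.40790596 268.77596041]
 [322.79268681  99.9171147 ]]
```

View pics/w1.png

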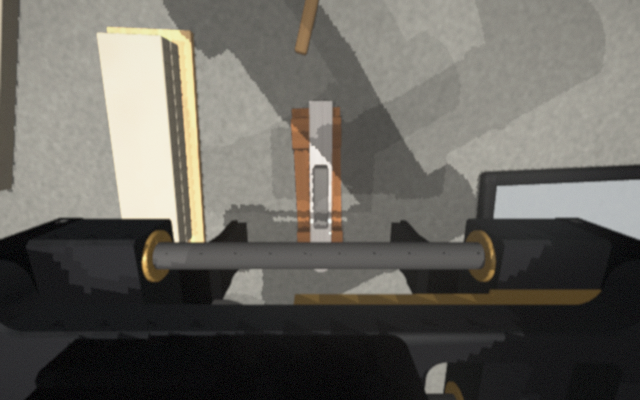

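Emit:
play_rows:
  deltas:
    - [0,0.15,1,0,0,0,60]
    - [0,0.15,2,0,0,0,60]
    - [0,0.15,3,0,0,0,60]
    - [0,0.15,4,0,0,0,60]
    - [0,0.15,4.5,0,0,0,60]
    - [0,0.15,4.75,0,0,0,60]
    - [0,0.15,4.75,0,0,0,60]
    - [0,0.15,4.75,0,0,0,60]

```text
time_s: 6.2
tcp_pos: [0.5276, 0.2623, 0.0312]
ee_rot: [[-0.979, -0.203, 0.002], [-0.203, 0.979, 0.001], [-0.002, 0.001, -1.0]]
wrist_force: [0.1, 0.7, 0.3]
gripper_width: 0.688
```

Emit:
play_rows:
  deltas:
    - [0,0,0,0,0,0,40]
    - [0,0,0,0,0,0,30]
    - [0,0,0,0,0,0,20]
    - [0,0,0,0,0,0,10]
    - [0,0,0,0,0,0,5]
    - [0,0,0,0,0,0,0]
    - [0,0,0,0,0,0,0]
    - [0,0,0,0,0,0,0]

```text
time_s: 7.0
tcp_pos: [0.5268, 0.2617, 0.03]
ee_rot: [[-0.979, -0.203, -0.0], [-0.203, 0.979, -0.0], [0.0, -0.0, -1.0]]
wrist_force: [-0.3, -0.5, 0.7]
gripper_width: 0.157
```

Run:
```python
from h import *
plan([.496,-.095,.15],-5.2)
s=r.sense();print(np.array(s['ee_rot']).round(4))
```

```text
t=7.0 tcp [0.5268 0.2617 0.03  ] F [-0.3  -0.46  0.65] g 13.7 
 delta [  4.102 -13.722  -4.792] w [-0.006 -0.004  3.381]
[[-9.792e-01 -2.029e-01 -3.000e-04]
 [-2.029e-01  9.792e-01 -5.000e-04]
 [ 4.000e-04 -4.000e-04 -1.000e+00]]
```

Emit:
play_rows:
  deltas:
    - [0,0,-0.4,0,0,0,0]
    - [0,0,-1.2,0,0,0,0]
    - [0,0,-2.2,0,0,0,0]
    - [0,0,-3.2,0,0,0,0]
    - [0,0,-4,0,0,0,0]
    - [0,0,-4.4,0,0,0,0]
    - [0,0,-4.4,0,0,0,0]

```text
time_s: 7.7
tcp_pos: [0.5274, 0.2625, 0.1417]
ee_rot: [[-0.979, -0.203, 0.003], [-0.203, 0.979, 0.002], [-0.003, 0.002, -1.0]]
wrist_force: [-0.6, -0.2, -2.2]
gripper_width: 0.158
```

Emit:
play_rows:
  deltas:
    - [0.2,-0.8,0,0,0,0.2,0]
    - [0.6,-2,0,0,0,0.6,0]
    - [1,-3.4,0,0,0,1,0]
    - [1.5,-5,0,0,0,1.4,0]
    - [2,-6.6,0,0,0,1.8,0]
    - [2.4,-8.2,0,0,0,2.2,0]
    - [2.9,-9.8,0,0,0,2.6,0]
    - [3.4,-11.4,0,0,0,3,0]
    - [3.8,-12.6,0,0,0,3.3,0]
    - [4,-13.3,0,0,0,3.38,0]
    - [4.1,-13.7,0,0,0,3.38,0]
    - [4.1,-13.7,0,0,0,3.38,0]

```text
time_s: 8.9
tcp_pos: [0.495, -0.0954, 0.1391]
ee_rot: [[-0.996, 0.093, -0.002], [0.093, 0.996, -0.0], [0.002, -0.0, -1.0]]
wrist_force: [-0.6, 0.2, -2.5]
gripper_width: 0.156
```

Emit:
play_rows:
  deltas:
    - [0,0,0,0,0,0,0]
    - [0,0,0,0,0,0,0]

```text
time_s: 9.1
tcp_pos: [0.496, -0.0935, 0.1398]
ee_rot: [[-0.996, 0.089, -0.0], [0.089, 0.996, 0.0], [0.0, 0.0, -1.0]]
wrist_force: [-0.7, -0.2, -2.2]
gripper_width: 0.159
```

Run:
```python
from h import *
plan([.496,-.095,.1],-5.2)
s=r.sense();c=wristcam(r.capture('wrist'),s);save('w2',c['pixels'])
print(proj(c,place(box(.2,.056,.016,.016),[.496,-.095,-.091])))
```

```text
t=9.1 tcp [ 0.496  -0.0935  0.1398] F [-0.69 -0.22 -2.18] g 13.8 
 delta [-0.006 -0.06   1.592] w [ 0.001 -0.005  0.014]
[[287.17866297  86.98959438]
 [287.17866297  86.98959438]
 [346.46096305  87.0738152 ]
 [346.46096305  87.0738152 ]
 [291.81052715 277.21438574]
 [291.81052715 277.21438574]
 [341.90001693 277.25692514]
 [341.90001693 277.25692514]
 [289.68926727 190.09693082]
 [343.98882966 190.15725532]]
```

View pics/w2.png

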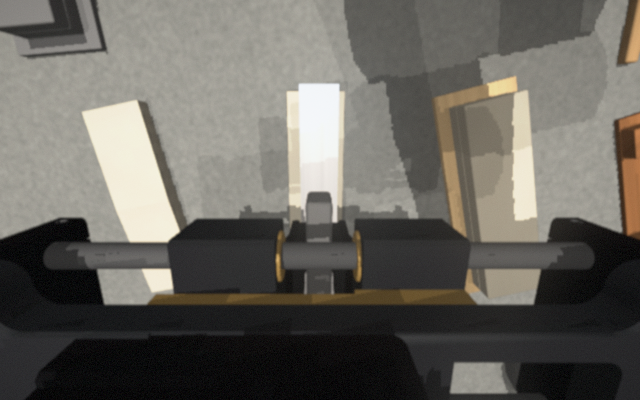

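Emit:
play_rows:
  deltas:
    - [0,-0.06,0.6,0,0,0,0]
    - [0,-0.06,1.6,0,0,0,0]
    - [0,-0.06,2.6,0,0,0,0]
    - [0,-0.06,3.4,0,0,0,0]
    - [0,-0.06,4,0,0,0,0]
    - [0,-0.06,4.3,0,0,0,0]
    - [0,-0.06,4.48,0,0,0,0]
    - [0,-0.06,4.48,0,0,0,0]
    - [0,-0.06,4.48,0,0,0,0]

```text
time_s: 10.05
tcp_pos: [0.4965, -0.0955, 0.0287]
ee_rot: [[-0.996, 0.09, 0.001], [0.09, 0.996, 0.0], [-0.001, 0.0, -1.0]]
wrist_force: [-0.2, -0.7, -2.3]
gripper_width: 0.159
```

Run:
```python
from h import *
plan([.496,-.095,.0265],-5.2)
```

```text
t=10.1 tcp [ 0.4965 -0.0955  0.0287] F [-0.24 -0.72 -2.29] g 13.8 
 delta [0.023 0.02  0.089] w [0.002 0.017 0.007]
```

Emit:
play_rows:
  deltas:
    - [0,0,0.05,0,0,0,0]
    - [0,0,0.1,0,0,0,0]
    - [0,0,0.1,0,0,0,0]

```text
time_s: 10.35
tcp_pos: [0.4963, -0.0957, 0.026]
ee_rot: [[-0.996, 0.09, 0.001], [0.09, 0.996, 0.0], [-0.001, 0.0, -1.0]]
wrist_force: [1.1, -0.0, -0.7]
gripper_width: 0.163
```

Emit:
play_rows:
  deltas:
    - [0,0,0,0,0,0,20]
    - [0,0,0,0,0,0,30]
    - [0,0,0,0,0,0,40]
    - [0,0,0,0,0,0,40]
    - [0,0,-0.5,0,0,0,40]
    - [0,0,-1.2,0,0,0,40]
    - [0,0,-2,0,0,0,40]
    - [0,0,-2.8,0,0,0,40]
    - [0,0,-3.2,0,0,0,40]
    - [0,0,-3.2,0,0,0,40]

```text
time_s: 11.35
tcp_pos: [0.4968, -0.0957, 0.1068]
ee_rot: [[-0.996, 0.09, 0.003], [0.09, 0.996, 0.0], [-0.003, 0.001, -1.0]]
wrist_force: [0.6, -0.9, -0.4]
gripper_width: 0.462
```

Run:
```python
from h import *
yaw=-5.1
plan(off([.496,-.0955,.06],yaw,along=.075),yaw)
s=r.sense();c=wristcam(r.capture('wrist'),s);save('w3',c['pixels'])
c=r.capture('scene')
im=cv2.resize(c['pixels'][150:300,230:430],None,fx=4,fy=4,interpolation=cv2.INTER_CUBIC);save('s3',im)
```

```text
t=11.3 tcp [ 0.4968 -0.0957  0.1068] F [ 0.56 -0.95 -0.4 ] g 40.2 
 delta [-2.962  0.006  1.882] w [ 0.007  0.037 -0.017]
```

View pics/w3.png

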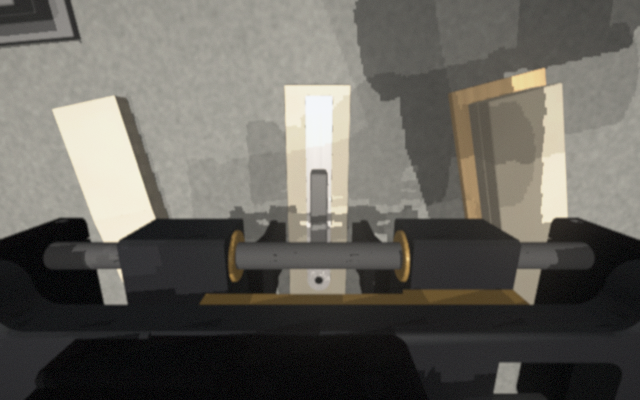

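View pics/s3.png

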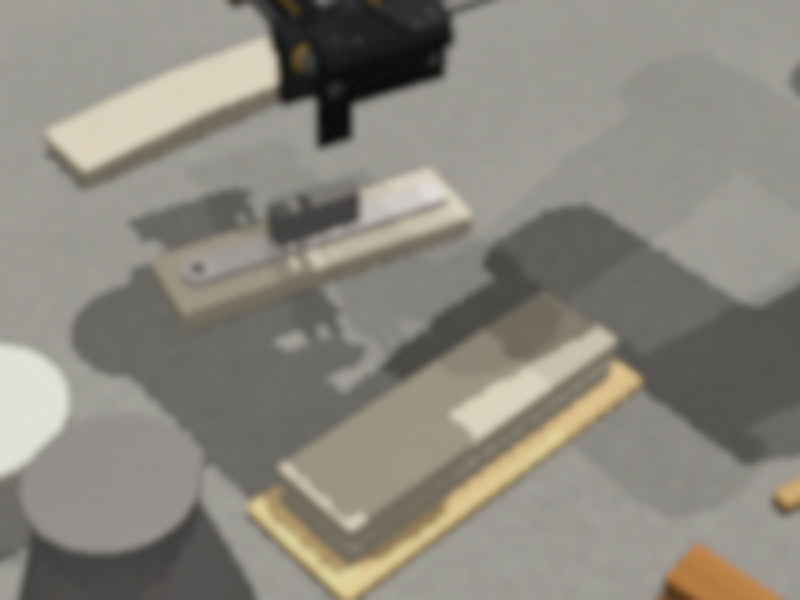

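Emit:
play_rows:
  deltas:
    - [-0.8,0,0,0,0,0,20]
    - [-1.6,0,0,0,0,0,0]
    - [-2.4,0,0.4,0,0,0,0]
    - [-2.9,0,1,0,0,0,0]
    - [-2.9,0,1.8,0,0,0,0]
    - [-2.9,0,2.5,0,0,0,0]
    - [-2.9,0,2.9,0,0,0,0]
    - [-2.9,0,2.9,0,0,0,0]
    - [-2.9,0,2.9,0,0,0,0]

```text
time_s: 12.35
tcp_pos: [0.5681, -0.1023, 0.0329]
ee_rot: [[-0.996, 0.09, -0.0], [0.09, 0.996, -0.0], [0.0, -0.0, -1.0]]
wrist_force: [0.4, -1.5, 0.0]
gripper_width: 0.009
```

Run:
```python
from h import *
yaw=-5.1
plan(off([.496,-.0955,.022],yaw,along=.072),yaw)
```

```text
t=12.3 tcp [ 0.5681 -0.1023  0.0329] F [ 0.42 -1.48  0.05] g 0.8 
 delta [0.018 0.016 0.437] w [-0.004 -0.004 -0.015]
```

Emit:
play_rows:
  deltas:
    - [0,0,0.1,0,0,0,0]
    - [0,0,0.2,0,0,0,0]
    - [0,0,0.3,0,0,0,0]
    - [0,0,0.38,0,0,0,0]
    - [0,0,0.42,0,0,0,0]
    - [0,0,0.44,0,0,0,0]

```text
time_s: 12.95
tcp_pos: [0.568, -0.1023, 0.0224]
ee_rot: [[-0.996, 0.09, -0.0], [0.09, 0.996, -0.0], [0.0, -0.0, -1.0]]
wrist_force: [-2.3, 0.9, 5.6]
gripper_width: 0.006
```

Emit:
play_rows:
  deltas:
    - [0,0,0.03,0,0,0,0]
    - [0,0,0.05,0,0,0,0]
    - [0,0,0.05,0,0,0,0]
    - [0,0,0.05,0,0,0,0]

```text
time_s: 13.35
tcp_pos: [0.568, -0.1023, 0.0224]
ee_rot: [[-0.996, 0.09, 0.0], [0.09, 0.996, -0.0], [-0.0, -0.0, -1.0]]
wrist_force: [-3.2, 1.2, 10.5]
gripper_width: 0.003
```

Run:
```python
from h import *
plan([0.568,-.1023,.06],-5.1)
c=r.capture('scene')
im=cv2.resize(c['pixels'][150:300,230:430],None,fx=4,fy=4,interpolation=cv2.INTER_CUBIC);save('s4',im)
```

```text
t=13.3 tcp [ 0.568  -0.1023  0.0224] F [-3.18  1.18 10.51] g 0.3 
 delta [ 0.000e+00 -1.000e-03 -1.503e+00] w [-0.004  0.002 -0.011]
```

View pics/s4.png

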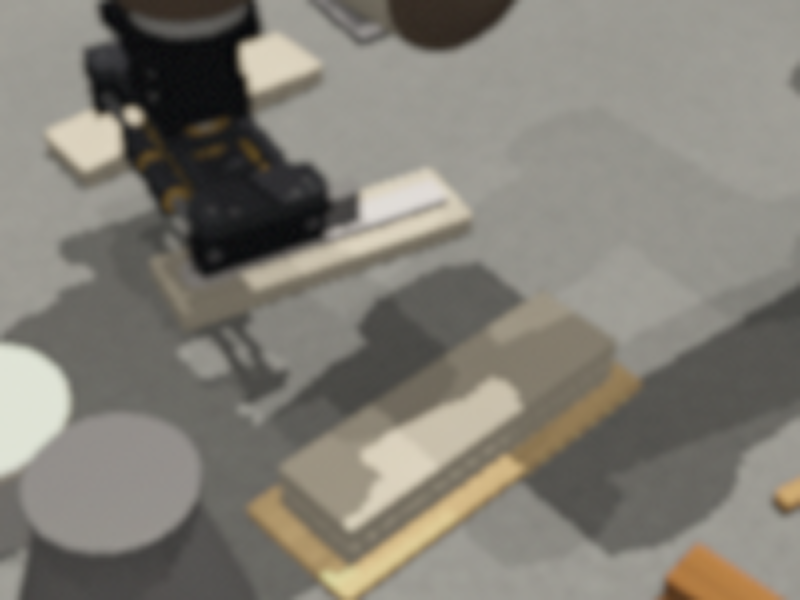

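Emit:
play_rows:
  deltas:
    - [0,0,-0.5,0,0,0,0]
    - [0,0,-1.4,0,0,0,0]
    - [0.4,0,-2.2,0,0,0,0]
    - [1.6,0,-2.2,0,0,0,0]
    - [3.2,0,-2.2,0,0,0,0]
    - [4.6,0,-2.2,0,0,0,0]
    - [5.6,0,-1.8,0,0,0,0]
    - [5.76,0,-1.2,0,0,0,0]
    - [5.76,0,-0.7,0,0,0,0]
    - [5.76,0,-0.5,0,0,0,0]
    - [5.76,0,-0.5,0,0,0,0]

```text
time_s: 14.5
tcp_pos: [0.4247, -0.0893, 0.0331]
ee_rot: [[-0.996, 0.09, -0.001], [0.09, 0.996, -0.0], [0.001, -0.0, -1.0]]
wrist_force: [0.2, 0.4, -0.5]
gripper_width: 0.006
```

Run:
```python
from h import *
yaw=-5.1
plan(off([.496,-.0955,.022],yaw,along=-.072),yaw)
```

```text
t=14.5 tcp [ 0.4247 -0.0893  0.0331] F [ 0.2   0.43 -0.46] g 0.5 
 delta [0.017 0.006 0.446] w [-0.003 -0.007 -0.018]
```

Emit:
play_rows:
  deltas:
    - [0,0,0.1,0,0,0,0]
    - [0,0,0.2,0,0,0,0]
    - [0,0,0.3,0,0,0,0]
    - [0,0,0.38,0,0,0,0]
    - [0,0,0.42,0,0,0,0]
    - [0,0,0.45,0,0,0,0]
    - [0,0,0.49,0,0,0,0]
    - [0,0,0.5,0,0,0,0]
    - [0,0,0.5,0,0,0,0]

```text
time_s: 15.4
tcp_pos: [0.4246, -0.0893, 0.0223]
ee_rot: [[-0.996, 0.09, 0.0], [0.09, 0.996, -0.0], [-0.0, -0.0, -1.0]]
wrist_force: [-5.2, 1.4, 16.1]
gripper_width: 0.004
```

Run:
```python
from h import *
plan([.496,-.0955,.1],-5.1)
c=r.capture('scene')
im=cv2.resize(c['pixels'][150:300,230:430],None,fx=4,fy=4,interpolation=cv2.INTER_CUBIC);save('s5',im)
```

```text
t=15.4 tcp [ 0.4246 -0.0893  0.0223] F [-5.17  1.38 16.11] g 0.4 
 delta [-2.865  0.007 -3.106] w [-0.004  0.001 -0.009]
```

View pics/s5.png

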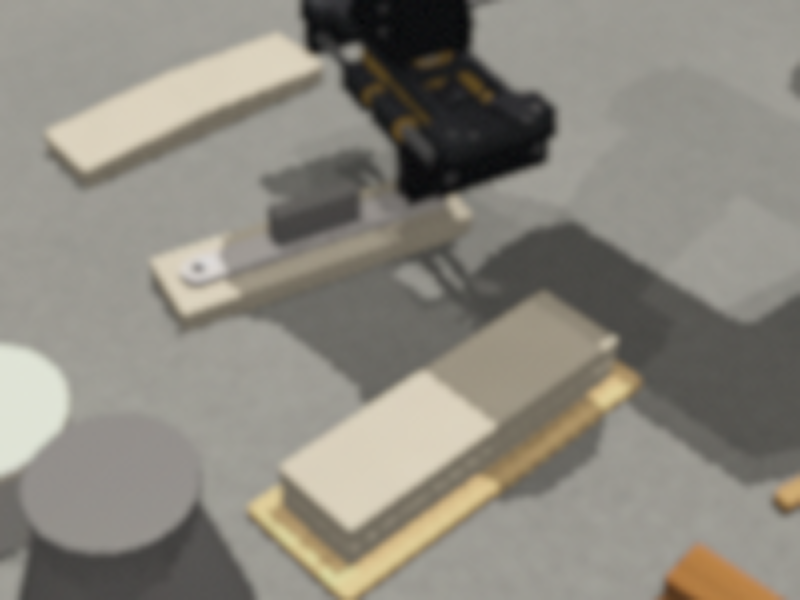

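Emit:
play_rows:
  deltas:
    - [0,0,-0.5,0,0,0,0]
    - [0,0,-1.4,0,0,0,20]
    - [-0.5,0,-2.4,0,0,0,50]
    - [-1.6,0,-2.9,0,0,0,60]
    - [-2.5,0,-2.9,0,0,0,60]
    - [-2.87,0,-2.8,0,0,0,60]
    - [-2.87,0,-2,0,0,0,60]
    - [-2.87,0,-1.2,0,0,0,60]
    - [-2.87,0,-0.5,0,0,0,60]
    - [-2.87,0,-0.15,0,0,0,60]
    - [-2.87,0,-0.15,0,0,0,60]
    - [-2.87,0,-0.15,0,0,0,60]

```text
time_s: 16.65
tcp_pos: [0.4961, -0.0958, 0.0247]
ee_rot: [[-0.996, 0.09, -0.0], [0.09, 0.996, -0.0], [0.0, -0.0, -1.0]]
wrist_force: [0.8, -0.3, 0.2]
gripper_width: 0.686
```

Run:
```python
from h import *
plan([.496,-.0955,.0265],-5.1)
s=r.sense();c=wristcam(r.capture('wrist'),s);save('w6',c['pixels'])
```

```text
t=16.6 tcp [ 0.4961 -0.0958  0.0247] F [ 0.76 -0.31  0.16] g 59.7 
 delta [ 0.005  0.01  -0.072] w [-0.002 -0.001 -0.016]
```

View pics/w6.png

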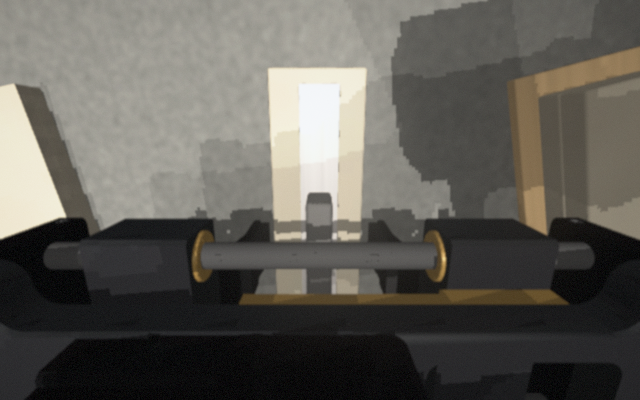

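Emit:
play_rows:
  deltas:
    - [0,0,-0.08,0,0,0,50]
    - [0,0,-0.08,0,0,0,30]
    - [0,0,-0.08,0,0,0,15]
    - [0,0,-0.08,0,0,0,5]
    - [0,0,-0.08,0,0,0,0]
    - [0,0,-0.08,0,0,0,0]
    - [0,0,-0.08,0,0,0,0]
    - [0,0,-0.08,0,0,0,0]

```text
time_s: 17.5
tcp_pos: [0.4961, -0.0958, 0.0265]
ee_rot: [[-0.996, 0.091, -0.0], [0.091, 0.996, -0.0], [0.0, -0.0, -1.0]]
wrist_force: [-0.2, 0.3, 0.0]
gripper_width: 0.158
```

Emit:
play_rows:
  deltas:
    - [0,0,-0.4,0,0,0,0]
    - [0,0,-1.2,0,0,0,0]
    - [0,0,-2.2,0,0,0,0]
    - [0,0,-3.2,0,0,0,0]
    - [0,0,-4,0,0,0,0]
    - [0,0,-4.4,0,0,0,0]
    - [0,0,-4.5,0,0,0,0]
    - [0,0,-4.5,0,0,0,0]

```text
time_s: 18.3
tcp_pos: [0.4956, -0.0957, 0.1387]
ee_rot: [[-0.996, 0.091, -0.001], [0.091, 0.996, 0.0], [0.001, 0.0, -1.0]]
wrist_force: [-0.2, 0.3, -2.1]
gripper_width: 0.157
```

Run:
```python
from h import *
plan([.527,.261,.14],11.8)
c=r.capture('top');im=cv2.resize(c['pixels'][140:260,180:480],None,fx=2.6,fy=2.6,interpolation=cv2.INTER_CUBIC);save('t7',im)
```

```text
t=18.3 tcp [ 0.4956 -0.0957  0.1387] F [-0.21  0.32 -2.08] g 13.7 
 delta [ 0.045 14.323 -0.047] w [ 0.004 -0.008 -3.402]
```

View pics/t7.png

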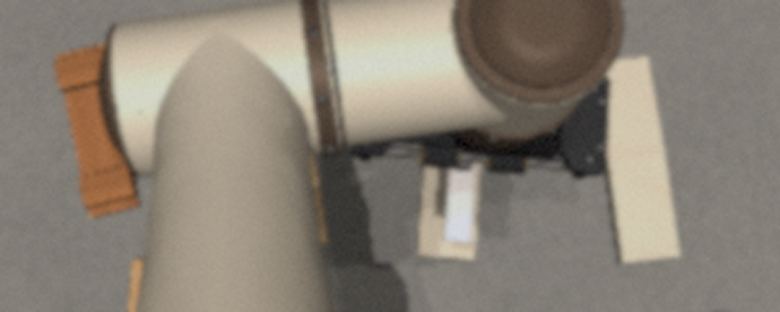

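Emit:
play_rows:
  deltas:
    - [0,0.8,0,0,0,-0.2,0]
    - [0,2.2,0,0,0,-0.6,0]
    - [0,3.8,0,0,0,-1,0]
    - [0,5.4,0,0,0,-1.4,0]
    - [0,7,0,0,0,-1.8,0]
    - [0,8.6,0,0,0,-2.2,0]
    - [0,10.2,0,0,0,-2.6,0]
    - [0,11.8,0,0,0,-3,0]
    - [0,13,0,0,0,-3.3,0]
    - [0,14,0,0,0,-3.4,0]
    - [0,14.3,0,0,0,-3.4,0]
    - [0,14.3,0,0,0,-3.4,0]

```text
time_s: 19.55
tcp_pos: [0.5278, 0.2607, 0.1374]
ee_rot: [[-0.979, -0.206, -0.002], [-0.206, 0.979, -0.002], [0.003, -0.001, -1.0]]
wrist_force: [0.4, -0.6, -1.1]
gripper_width: 0.155
```

Emit:
play_rows:
  deltas:
    - [0,0,0,0,0,0,0]
    - [0,0,0,0,0,0,0]

```text
time_s: 19.75
tcp_pos: [0.5282, 0.259, 0.1387]
ee_rot: [[-0.979, -0.203, -0.001], [-0.203, 0.979, -0.001], [0.001, -0.001, -1.0]]
wrist_force: [0.2, -0.9, -1.0]
gripper_width: 0.158
```

Run:
```python
from h import *
plan([.527,.261,.031],11.8)
s=r.sense();c=wristcam(r.capture('wrist'),s);save('w8',c['pixels'])
a=[.529,.258,0.2269]
print(proj(c,place(box(.17,.05,.02,.02),a))[[0,2,4,6]])
c=r.capture('scene')
im=cv2.resize(c['pixels'][200:380,300:500],None,fx=3.3,fy=3.3,interpolation=cv2.INTER_CUBIC);save('s8',im)
```

```text
t=19.8 tcp [0.5282 0.259  0.1387] F [ 0.15 -0.86 -0.97] g 13.8 
 delta [0.025 0.091 4.308] w [-0.006 -0.013 -0.013]
[[288.72921945 104.54217492]
 [341.8509202  103.29937589]
 [296.23767576 268.18933072]
 [342.18369005 267.25619036]]
```

View pics/w8.png

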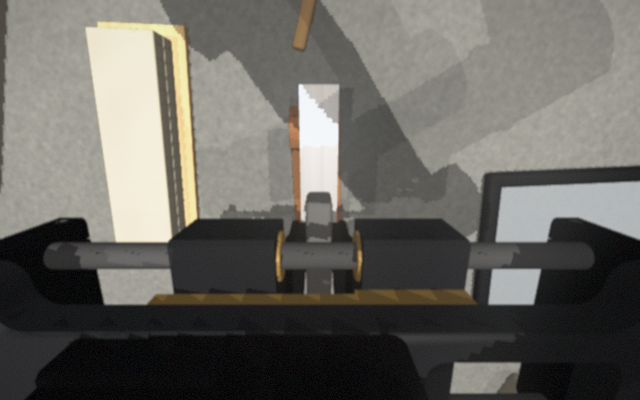

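View pics/s8.png

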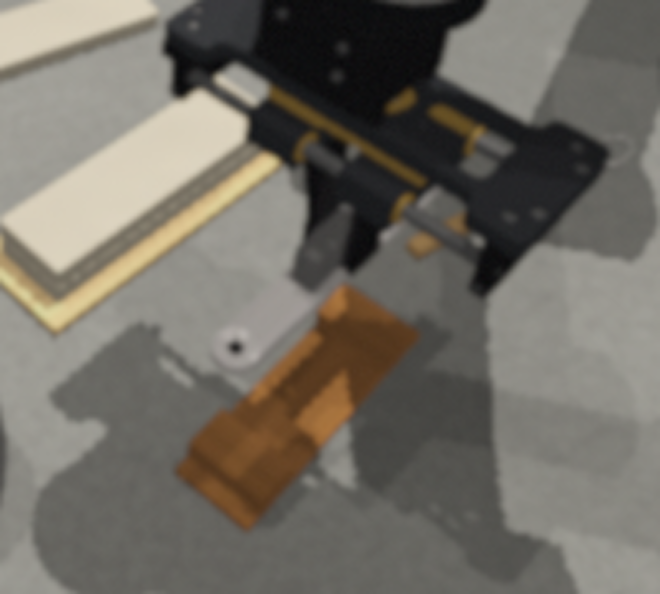

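Emit:
play_rows:
  deltas:
    - [0,0.03,0.6,0,0,0,0]
    - [0,0.03,1.6,0,0,0,0]
    - [0,0.03,2.6,0,0,0,0]
    - [0,0.03,3.4,0,0,0,0]
    - [0,0.03,3.9,0,0,0,0]
    - [0,0.03,4.15,0,0,0,0]
    - [0,0.03,4.25,0,0,0,0]
    - [0,0.03,4.25,0,0,0,0]
    - [0,0.03,4.3,0,0,0,0]
    - [0,0.03,4.3,0,0,0,0]

```text
time_s: 20.85
tcp_pos: [0.5286, 0.2613, 0.0322]
ee_rot: [[-0.979, -0.205, 0.001], [-0.205, 0.979, 0.001], [-0.001, 0.001, -1.0]]
wrist_force: [-0.2, 0.1, -1.4]
gripper_width: 0.156
```

Emit:
play_rows:
  deltas:
    - [0,0,0.04,0,0,0,0]
    - [0,0,0.07,0,0,0,0]
    - [0,0,0.07,0,0,0,0]

```text
time_s: 21.15
tcp_pos: [0.5285, 0.2612, 0.0305]
ee_rot: [[-0.979, -0.205, 0.001], [-0.205, 0.979, 0.0], [-0.001, 0.0, -1.0]]
wrist_force: [-2.0, 0.2, 3.8]
gripper_width: 0.158
```

Contact with the rest; releasing and backing off.

Emit:
play_rows:
  deltas:
    - [0,0,-0.02,0,0,0,20]
    - [0,0,-0.02,0,0,0,30]
    - [0,0,-0.02,0,0,0,45]
    - [0,0,-0.02,0,0,0,60]
    - [0,0,-0.4,0,0,0,60]
    - [0,0,-1.2,0,0,0,60]
    - [0,0,-2.2,0,0,0,60]
    - [0,0,-3.4,0,0,0,60]
    - [0,0,-4.4,0,0,0,60]
    - [0,0,-4.6,0,0,0,60]
    - [0,0,-4.6,0,0,0,60]

```text
time_s: 22.25
tcp_pos: [0.5286, 0.2614, 0.1461]
ee_rot: [[-0.979, -0.205, 0.002], [-0.205, 0.979, 0.002], [-0.002, 0.002, -1.0]]
wrist_force: [-0.4, 0.3, -0.5]
gripper_width: 0.691
```

Run:
```python
from h import *
plan([.496,-.095,.14],-5.2)
s=r.sense();c=wristcam(r.capture('wrist'),s);save('w9',c['pixels'])
```

```text
t=22.2 tcp [0.5286 0.2614 0.1461] F [-0.4   0.27 -0.5 ] g 60.1 
 delta [  4.193 -13.687   0.215] w [0.022 0.024 3.4  ]
```

View pics/w9.png

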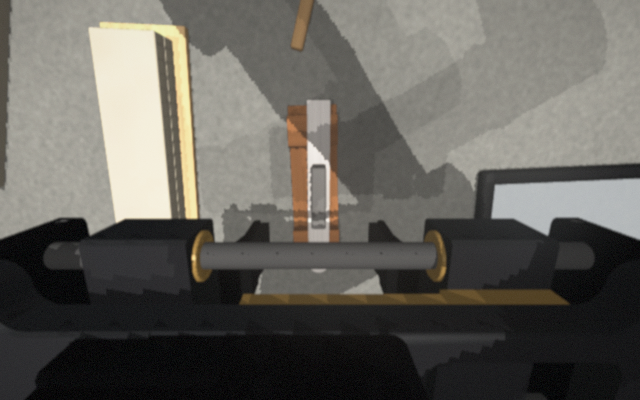

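Emit:
play_rows:
  deltas:
    - [0.2,-0.8,0,0,0,0.2,87]
    - [0.6,-2.2,0,0,0,0.6,87]
    - [1.1,-3.8,0,0,0,1,87]
    - [1.6,-5.4,0,0,0,1.4,87]
    - [2.1,-7,0,0,0,1.8,87]
    - [2.6,-8.6,0,0,0,2.2,87]
    - [3.1,-10.2,0,0,0,2.6,87]
    - [3.6,-11.8,0,0,0,3,87]
    - [4,-13,0,0,0,3.3,87]
    - [4.2,-13.6,0,0,0,3.4,87]
    - [4.2,-13.7,0,0,0,3.4,87]
    - [4.2,-13.7,0,0,0,3.4,87]

```text
time_s: 23.5
tcp_pos: [0.4947, -0.0965, 0.1439]
ee_rot: [[-0.996, 0.092, -0.002], [0.092, 0.996, -0.0], [0.002, -0.0, -1.0]]
wrist_force: [0.2, 0.4, -0.3]
gripper_width: 1.002
```

Emit:
play_rows:
  deltas:
    - [0,0,0,0,0,0,87]
    - [0,0,0,0,0,0,87]

```text
time_s: 23.7
tcp_pos: [0.4955, -0.0951, 0.1445]
ee_rot: [[-0.996, 0.089, -0.001], [0.089, 0.996, 0.0], [0.001, -0.0, -1.0]]
wrist_force: [-0.8, 0.9, -0.1]
gripper_width: 1.001
```

Run:
```python
from h import *
plan([.496,-.095,.03],-5.2)
s=r.sense();c=wristcam(r.capture('wrist'),s);save('w10',c['pixels'])
print(proj(c,place(box(.2,.056,.016,.016),[.496,-.095,-.091]))[[0,2,4,6]])
d=r.cut_out('wrist','batt_a')
for x in d: print(x['score'],contour(x['region']).mean(0),contour(x['region']).min(0),contour(x['region']).max(0))
```

```text
t=23.7 tcp [ 0.4955 -0.0951  0.1445] F [-0.81  0.89 -0.11] g 87.1 
 delta [-0.021  0.005  4.581] w [-0.    -0.006  0.015]
[[289.40683613  87.96955971]
 [347.67713958  88.05457548]
 [293.62027871 275.30651806]
 [342.98978667 275.35325539]]
0.77 [143.9       171.1025641] [ 88 101] [195 241]
0.75 [316.83541147 165.13965087] [289  91] [346 241]
```

View pics/w10.png

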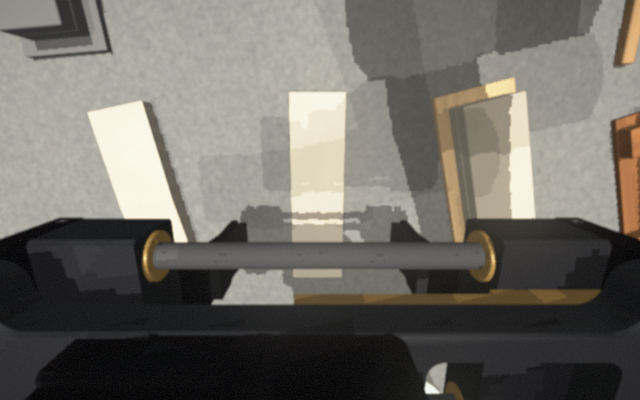

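Emit:
play_rows:
  deltas:
    - [-0.08,0,0.6,0,0,0,87]
    - [-0.08,0,1.8,0,0,0,87]
    - [-0.08,0,3,0,0,0,87]
    - [-0.08,0,4,0,0,0,87]
    - [-0.08,0,4.8,0,0,0,87]
    - [-0.08,0,5.2,0,0,0,87]
    - [-0.08,0,5.4,0,0,0,87]
    - [-0.08,0,5.45,0,0,0,87]
    - [-0.08,0,5.45,0,0,0,87]
    - [-0.08,0,5.45,0,0,0,87]

```text
time_s: 24.8
tcp_pos: [0.4983, -0.0958, 0.0094]
ee_rot: [[-0.996, 0.09, 0.002], [0.09, 0.996, 0.0], [-0.002, 0.0, -1.0]]
wrist_force: [-0.5, -0.5, 0.3]
gripper_width: 0.997
```

Emit:
play_rows:
  deltas:
    - [0,0,0.15,0,0,0,87]
    - [0,0,0.2,0,0,0,75]
    - [0,0,0.2,0,0,0,65]
    - [0,0,0.2,0,0,0,60]
    - [0,0,0.2,0,0,0,55]
    - [0,0,0.2,0,0,0,45]
    - [0,0,0.2,0,0,0,40]
    - [0,0,0.2,0,0,0,40]
    - [0,0,0.2,0,0,0,40]

```text
time_s: 25.7
tcp_pos: [0.4976, -0.096, 0.0036]
ee_rot: [[-0.996, 0.09, -0.0], [0.09, 0.996, -0.0], [0.0, -0.0, -1.0]]
wrist_force: [0.2, -1.2, 0.4]
gripper_width: 0.643
```

Run:
```python
from h import *
plan([.519,.0866,.1],9.4)
print(np.array(r.sense()['ee_rot']))
s=r.sense();c=wristcam(r.capture('wrist'),s);save('w11',c['pixels'])
```

```text
t=25.7 tcp [ 0.4976 -0.096   0.0036] F [ 0.16 -1.17  0.41] g 56.0 
 delta [-0.191  7.35  -3.857] w [-1.000e-03 -0.000e+00 -2.918e+00]
[[-9.95900883e-01  9.04512634e-02 -6.69856208e-06]
 [ 9.04512636e-02  9.95900881e-01 -6.40888572e-05]
 [ 8.74185777e-07 -6.44320429e-05 -9.99999998e-01]]
```

View pics/w11.png

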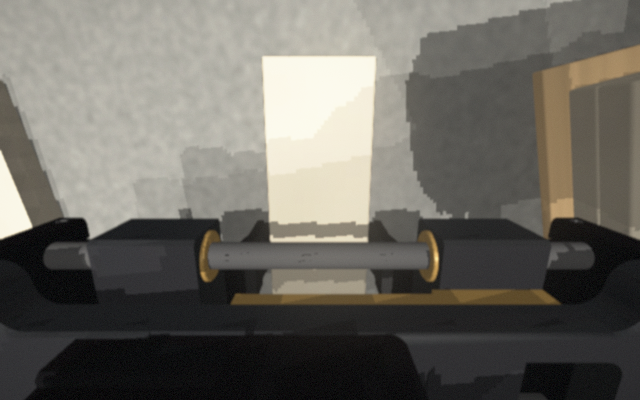

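Emit:
play_rows:
  deltas:
    - [0,0,-0.3,0,0,0,40]
    - [0,0,-0.9,0,0,0,40]
    - [0,0,-1.8,0,0,0,40]
    - [0,0,-2.8,0,0,0,40]
    - [0,0,-3.6,0,0,0,40]
    - [0,0,-4,0,0,0,40]
    - [0,0,-4,0,0,0,40]

```text
time_s: 26.45
tcp_pos: [0.4982, -0.0957, 0.1047]
ee_rot: [[-0.996, 0.091, 0.003], [0.091, 0.996, 0.001], [-0.003, 0.001, -1.0]]
wrist_force: [0.4, 0.5, -3.3]
gripper_width: 0.636
```

Run:
```python
from h import *
plan([.519,.0866,.1],9.4)
s=r.sense();c=wristcam(r.capture('wrist'),s);save('w12',c['pixels'])
z=s['tcp_pos'][2]+.0124;y=-5.19
for dx in(-.004,0,.004):
    o=off(s['tcp_pos'],y,along=dx);print(dx,proj(c,place(box(.2,.056,z,z),[o[0],o[1],np.radians(y)]))[[0,2,4,6]])
d=r.cut_out('wrist','pile_top')
for x in d: print(x['score'],contour(x['region']).mean(0),contour(x['region']).min(0),contour(x['region']).max(0))
```

```text
t=26.4 tcp [ 0.4982 -0.0957  0.1047] F [ 0.36  0.51 -3.3 ] g 55.3 
 delta [-0.168  7.339  0.196] w [ 0.005  0.033 -2.919]
-0.004 [[259.42611357  42.78316961]
 [376.86463474  42.78252748]
 [275.42633291 380.82615595]
 [361.2659903  380.70573126]]
0 [[259.86074396  51.96577845]
 [376.44096659  51.96071592]
 [275.65896739 385.74111701]
 [361.03916443 385.61960203]]
0.004 [[260.28906597  61.0151076 ]
 [376.02344477  61.00575256]
 [275.88912433 390.60373405]
 [360.8147534  390.48115877]]
0.84 [514.99602386 149.26242545] [449  66] [569 238]
0.61 [35.04524887 20.15837104] [0 0] [77 42]
```

View pics/w12.png

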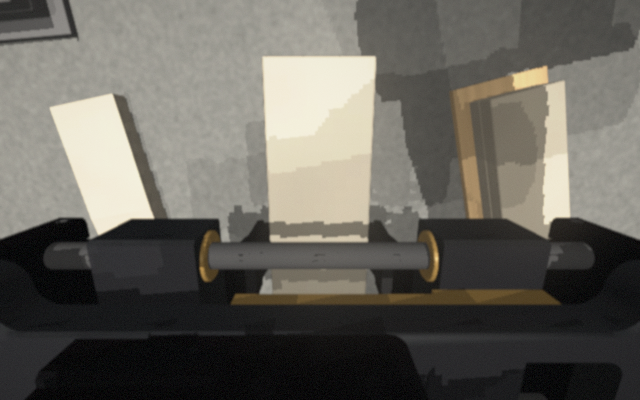

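Emit:
play_rows:
  deltas:
    - [0,0.4,0,0,0,-0.2,40]
    - [0,1.2,0,0,0,-0.5,40]
    - [-0.1,2.2,0,0,0,-0.9,40]
    - [-0.1,3.4,0,0,0,-1.4,40]
    - [-0.1,4.6,0,0,0,-1.9,40]
    - [-0.15,5.8,0,0,0,-2.3,40]
    - [-0.17,6.7,0,0,0,-2.7,40]
    - [-0.17,7.2,0,0,0,-2.9,40]
    - [-0.17,7.34,0,0,0,-2.92,40]
    - [-0.17,7.34,0,0,0,-2.92,40]
    - [-0.17,7.34,0,0,0,-2.92,40]

```text
time_s: 27.65
tcp_pos: [0.5179, 0.0856, 0.1032]
ee_rot: [[-0.987, -0.162, -0.001], [-0.162, 0.987, -0.001], [0.001, -0.0, -1.0]]
wrist_force: [0.0, -0.9, -2.5]
gripper_width: 0.637
```

Run:
```python
from h import *
plan([.519,.0866,.05],9.4)
s=r.sense();c=wristcam(r.capture('wrist'),s);save('w13',c['pixels'])
for q in ([.519,.0866,.1636],): print(proj(c,place(box(.226,.08,.008,.008),q))[[0,2,4,6]]); print(proj(c,place(box(.2,.056,.04,.04),q))[[0,2,4,6]])
```

```text
t=27.6 tcp [0.5179 0.0856 0.1032] F [ 0.01 -0.92 -2.49] g 55.4 
 delta [-0.051  0.033  2.127] w [-0.004 -0.014 -0.01 ]
[[271.53244605  67.78207055]
 [367.07780139  67.71978169]
 [280.56736865 304.09857027]
 [358.03488037 304.03667453]]
[[281.58510069  78.58282087]
 [357.28933685  78.5329579 ]
 [288.72769115 313.1757835 ]
 [350.08851937 313.12640998]]
```

View pics/w13.png

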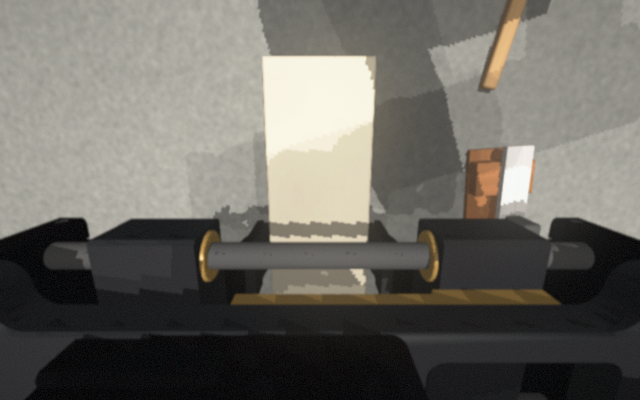

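Run:
```python
from h import *
c0=r.capture('wrist')
def Rz(y):
    a=np.radians(y);x=np.array([-np.cos(a),-np.sin(a),0]);z=np.array([0,0,-1.]);return np.c_[x,np.cross(z,x),z]
np.set_printoptions(precision=4,suppress=True)
P=place(box(.2,.056,.04,.04),[.519,.0866,.1636])[[0,2]]
B=place(box(.226,.08,.008,.008),[.519,.0866,.1636])[[0,2]]
for n,p,y in(('w1',[.5272,.2572,.149],11.65),('w9',[.5286,.2614,.1461],11.83),('w10',[.4955,-.0951,.1445],-5.1)):
    c=wristcam(c0,{'ee_rot':Rz(y),'tcp_pos':p}); print(n,proj(c,P).round(1).tolist(),proj(c,B).round(1).tolist())
w1=cv2.imread('pics/w9.png')[10:110,70:220];w10=cv2.imread('pics/w10.png')[60:160,420:570]
cv2.imwrite('pics/cmp.png',cv2.resize(np.hstack([w1,w10]),None,fx=2.6,fy=2.6,interpolation=cv2.INTER_CUBIC))
```

```text
w1 [[97.0, 30.6], [162.7, 33.5]] [[107.5, 25.4], [191.8, 29.1]]
w9 [[89.7, 25.8], [156.5, 28.9]] [[101.2, 21.0], [186.6, 25.1]]
w10 [[464.9, 104.8], [528.3, 88.2]] [[435.1, 96.7], [516.4, 75.1]]
```

View pics/cmp.png

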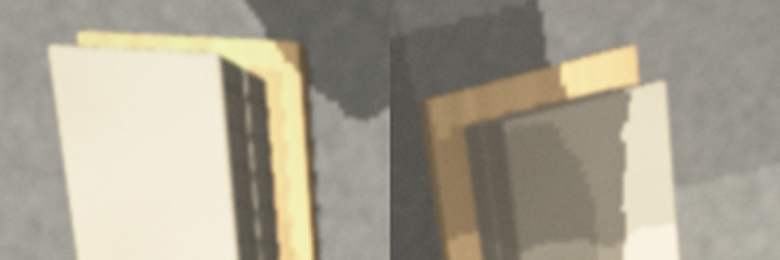

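Emit:
play_rows:
  deltas:
    - [-0.06,0.01,0.3,0,0,0,40]
    - [-0.06,0.01,0.9,0,0,0,40]
    - [-0.06,0.01,1.5,0,0,0,40]
    - [-0.06,0.01,1.9,0,0,0,40]
    - [-0.06,0.01,2.1,0,0,0,40]
    - [-0.06,0.01,2.2,0,0,0,40]
    - [-0.06,0.01,2.28,0,0,0,40]
    - [-0.06,0.01,2.28,0,0,0,40]
    - [-0.06,0.01,2.28,0,0,0,40]

```text
time_s: 28.65
tcp_pos: [0.5202, 0.0871, 0.047]
ee_rot: [[-0.987, -0.164, 0.001], [-0.164, 0.987, 0.0], [-0.001, 0.0, -1.0]]
wrist_force: [-0.3, 0.9, -3.0]
gripper_width: 0.64
```

Run:
```python
from h import *
plan([.5195,.086,.0436],9.4)
s=r.sense();c=wristcam(r.capture('wrist'),s);save('w14',c['pixels'])
c=r.capture('scene')
im=cv2.resize(c['pixels'][210:310,270:410],None,fx=5,fy=5,interpolation=cv2.INTER_CUBIC);save('s14',im)
```

```text
t=28.6 tcp [0.5202 0.0871 0.047 ] F [-0.34  0.93 -3.01] g 55.7 
 delta [ 0.036 -0.039  0.136] w [0.003 0.012 0.003]
```

View pics/w14.png

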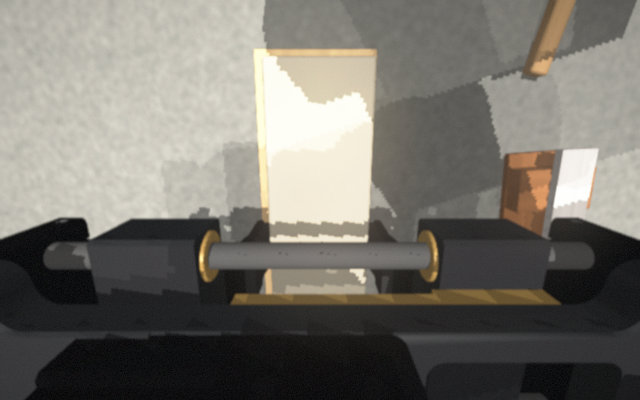

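View pics/s14.png

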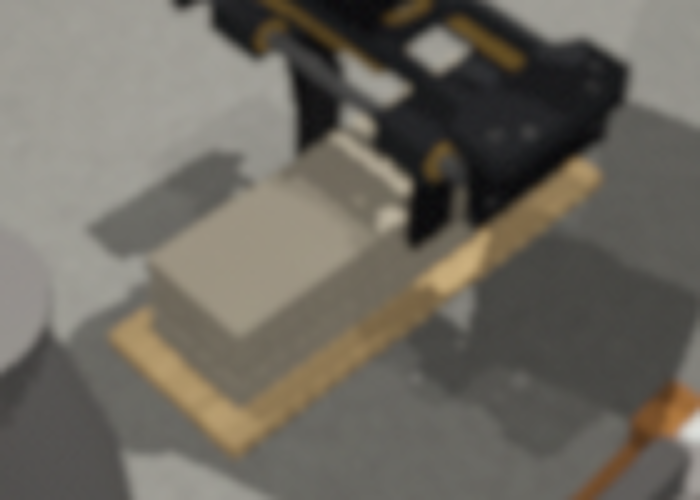

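Run:
```python
from h import *
s=r.sense();c=wristcam(r.capture('wrist'),s)
np.set_printoptions(precision=1,suppress=True)
for q in ([.519,.0866,.1636],[.521,.0856,.1636]):
    print(q,proj(c,place(box(.226,.08,.008,.008),q))[[0,2]].ravel(),proj(c,place(box(.2,.056,.059,.059),q))[[0,2]].ravel())
im=cv2.imread('pics/w14.png')[35:135,230:400];cv2.imwrite('pics/w14c.png',cv2.resize(im,None,fx=4.5,fy=4.5,interpolation=cv2.INTER_CUBIC))
```

```text
[0.519, 0.0866, 0.1636] [255.8  46.9 380.2  47. ] [259.7  49.4 376.1  49.4]
[0.521, 0.0856, 0.1636] [253.9  50.  378.   50.1] [257.2  53.5 373.2  53.5]
```

View pics/w14c.png

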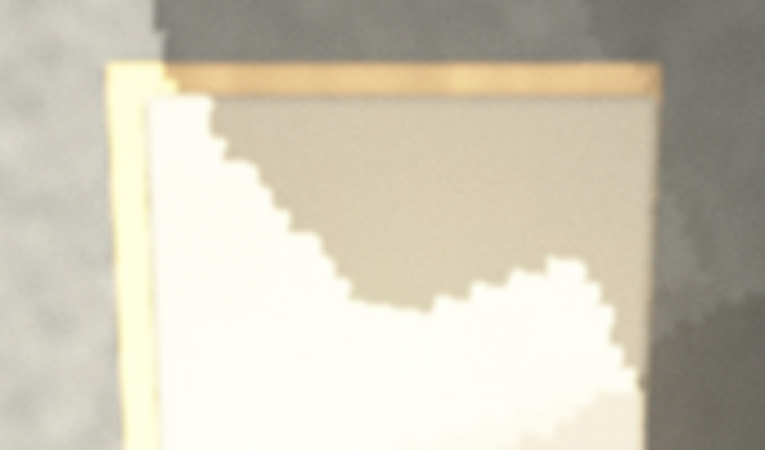

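Emit:
play_rows:
  deltas:
    - [0.07,-0.07,0,0,0,0,40]
    - [0.07,-0.07,0.04,0,0,0,40]
    - [0.07,-0.07,0.08,0,0,0,40]
    - [0.07,-0.07,0.1,0,0,0,40]
    - [0.07,-0.07,0.12,0,0,0,40]

```text
time_s: 29.3
tcp_pos: [0.5184, 0.0849, 0.0436]
ee_rot: [[-0.987, -0.164, -0.0], [-0.164, 0.987, -0.0], [0.0, -0.0, -1.0]]
wrist_force: [-1.0, -0.3, 1.4]
gripper_width: 0.638
```

Emit:
play_rows:
  deltas:
    - [0,0,0.01,0,0,0,58]
    - [0,0,0.01,0,0,0,62]
    - [0,0,0.01,0,0,0,70]
    - [0,0,0.01,0,0,0,80]
    - [0,0,0,0,0,0,85]
    - [0,0,-0.4,0,0,0,85]
    - [0,0,-1.2,0,0,0,85]
    - [0,0,-2.4,0,0,0,85]
    - [0,0,-3.6,0,0,0,85]
    - [0,0,-4.8,0,0,0,85]
    - [0,0,-6,0,0,0,85]
    - [0,0,-6,0,0,0,85]

```text
time_s: 30.5
tcp_pos: [0.5211, 0.0857, 0.1992]
ee_rot: [[-0.986, -0.164, 0.01], [-0.164, 0.986, 0.003], [-0.011, 0.002, -1.0]]
wrist_force: [0.2, -0.2, 0.3]
gripper_width: 0.975
```

Run:
```python
from h import *
plan([.4,-.35,.25],9.4)
s=r.sense();c=wristcam(r.capture('wrist'),s);save('w15',c['pixels'])
np.set_printoptions(precision=1,suppress=True)
for q in ([.519,.0866,.1636],[.521,.0856,.1636]):
    print(q,proj(c,place(box(.226,.08,.008,.008),q))[[0,2]].ravel(),proj(c,place(box(.2,.056,.056,.056),q))[[0,2]].ravel())
c=r.capture('scene')
im=cv2.resize(c['pixels'][210:310,270:410],None,fx=5,fy=5,interpolation=cv2.INTER_CUBIC);save('s15',im)
```

```text
t=30.5 tcp [0.5211 0.0857 0.1992] F [ 0.16 -0.23  0.25] g 84.9 
 delta [  7.624 -16.392  -2.142] w [0.019 0.122 0.013]
[0.519, 0.0866, 0.1636] [284.6  78.1 353.9  78.2] [291.6  85.2 347.4  85.3]
[0.521, 0.0856, 0.1636] [283.5  79.7 352.7  79.9] [290.3  87.2 346.   87.2]
```

View pics/w15.png

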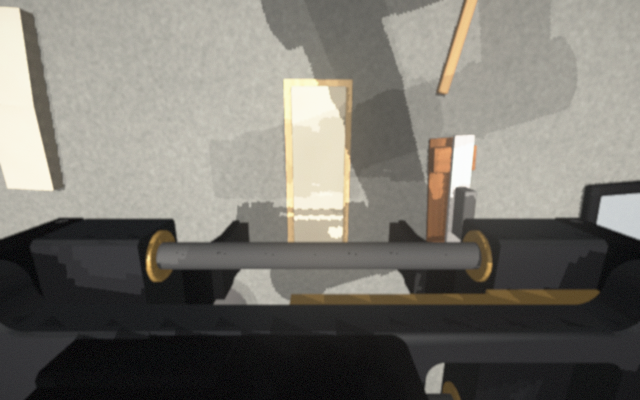

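View pics/s15.png

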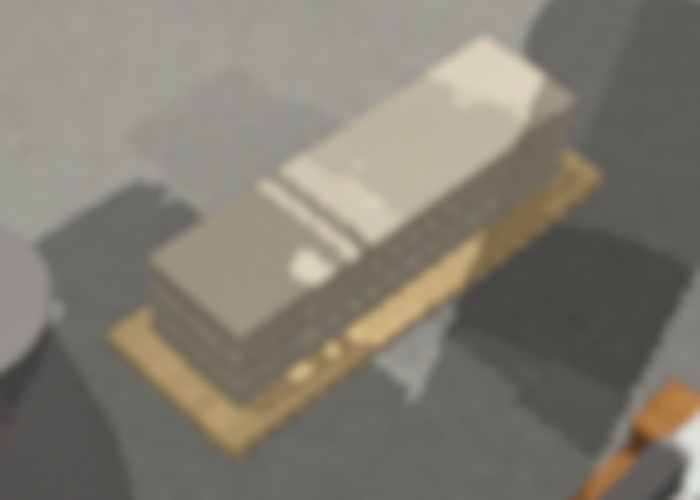

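Emit:
play_rows:
  deltas:
    - [0.3,-0.6,-1,0,0,0,85]
    - [1,-2,-2,0,0,0,85]
    - [1.7,-3.6,-2,0,0,0,85]
    - [2.4,-5.2,-2,0,0,0,85]
    - [3.1,-6.8,-2,0,0,0,85]
    - [3.8,-8.4,-2,0,0,0,85]
    - [4.6,-10,-2,0,0,0,85]
    - [5.3,-11.6,-2,0,0,0,85]
    - [6,-13,-2,0,0,0,85]
    - [6.6,-14.4,-2,0,0,0,85]
    - [7.2,-15.6,-2,0,0,0,85]
    - [7.6,-16.4,-2,0,0,0,85]

```text
time_s: 31.8
tcp_pos: [0.3964, -0.3521, 0.242]
ee_rot: [[-0.987, -0.162, -0.003], [-0.162, 0.987, 0.002], [0.003, 0.002, -1.0]]
wrist_force: [-0.4, 0.2, -0.7]
gripper_width: 0.975
```

Emit:
play_rows:
  deltas:
    - [0,0,0,0,0,0,85]
    - [0,0,0,0,0,0,85]
    - [0,0,0,0,0,0,85]

```text
time_s: 32.1
tcp_pos: [0.398, -0.3497, 0.243]
ee_rot: [[-0.986, -0.164, -0.001], [-0.164, 0.986, 0.001], [0.001, 0.001, -1.0]]
wrist_force: [-0.6, -0.7, -0.8]
gripper_width: 0.98
```

Run:
```python
from h import *
np.set_printoptions(precision=4,suppress=True)
s=r.sense();print(s['time_s'],s['tcp_pos'],s['wrist_force'])
c=r.capture('top');save('t16',c['pixels']);d=r.cut_out('top','pile_top')
for x in d: print(x['score'],contour(x['region']).mean(0))
for x in r.cut_out('top','straightedge'):
    X=unproj(c,contour(x['region']),.026);print('se',x['score'],cv2.minAreaRect((X[:,:2]*1000).astype(np.float32)))
P=np.r_[box(.226,.08,0,.008),box(.2,.056,.008,.056)]
best=min(d,key=lambda x:np.linalg.norm(contour(x['region']).mean(0)-[283,192]))
print(fit(P,[(c,contour(best['region']))],[.519,.0866,.16]))
c=r.capture('scene');save('s16',c['pixels'])
```

```text
32.1 [ 0.398  -0.3497  0.243 ] [-0.6007 -0.7419 -0.7694]
0.88 [283.0399 197.3005]
se 0.59 ((527.7703857421875, 263.81201171875), (177.07644653320312, 25.97335433959961), 10.949419975280762)
(array([0.5191, 0.0866, 0.1625]), np.float64(1.7631085788195313))
```

View pics/t16.png

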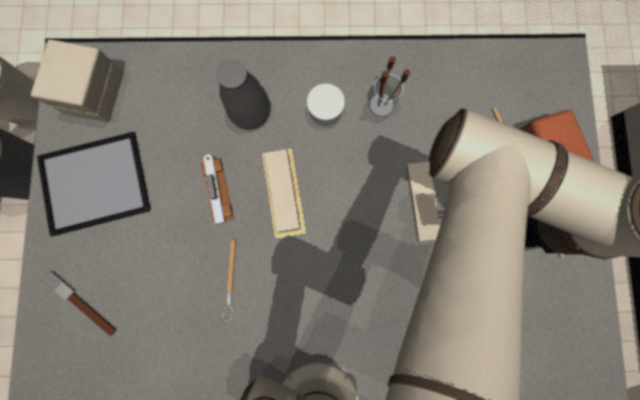

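View pics/s16.png

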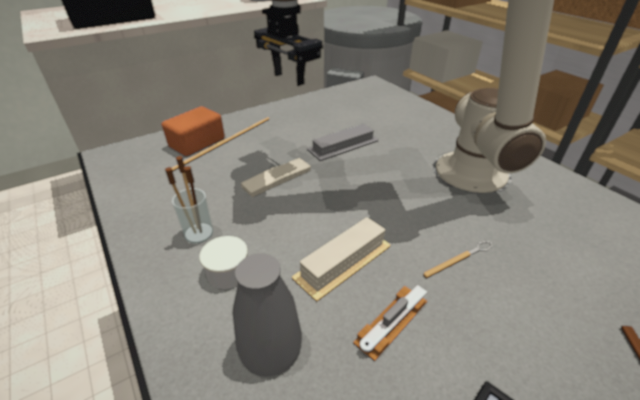

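Both final views agree. In the scene view the pile is three batts high at (343,255), the straightedge is on its rest at (395,318), and the crowned batt is still at (277,176). The bystanders haven't moved, so I'm handing in.

Run:
```python
from station import r
print(r.finish_job()); print(r.sense()['time_s'])
```

```text
the job is handed in; nothing more can be done
None
the job is handed in; nothing more can be done
```

I finished the task and handed it in at about 32 s of the 72 s; no verdict was reported.

- **Rock test:** I laid the straightedge on the batt nearer the pile. I pressed the hole end with about 10 N, then the square end with about 16 N. The tip stopped at 22.4 mm and 22.3 mm, so it did not rock and that batt is flat. The pictures agree: the other batt's edge is visibly bent, and I never touched it.
- **Straightedge:** It is back on its rest, rib up. The top camera puts it within about 3 mm and 1° of where it started.
- **Pile:** The flat batt is on top, released without a jolt. In the close wrist and scene views its edges line up with the batts below, to about 2 mm by eye.
- **Bystanders:** The final top and scene pictures show the jug, brush jar, tub and loop tool where they were. The gripper is clear of everything.

**Disagreements between checks:**
- The wrist camera and the fixed cameras differed by 1.5–3 mm on where the batt and pile were. I mostly followed the wrist camera for the last correction; the difference is well inside the 8 mm limit.
- The final fit of the whole pile in the top view was looser than before (1.8 px error against 0.5 px). I relied on the close views for alignment.

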